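Hold the part-used label roll over the counter scanner

ROBOT

A 7-joint arm with a two-finger parallel gripper is mounted at the origin on the work surface. World frame = base frame: x ahead of the robot, y to its left, z up, the work surface at z = 0. Lengths are in m, angles in degrees, forces in N, time in s.
With the tool pointing down it reaches from about 0.35 to 0.9 m from the base axis. Payload 8.1 kg.
Tool frame: the origin (TCP) lies at the very end of the fingers, on their centre line; the grasp point (between the pads) lies 19 mm behind it (manip.grip_point_offset is the distance from the TCP to the grasp point, in m); z points along the fingers, y is the line along which they close (so a half turn about z gives the same grasp; the last joint's range is limited). The gripper opens to 92 mm and grips with 3 to 60 N. Pads are 19 mm wide; open, the fingers measure 130 mm over their backs; the gripper's body (75 mm by 190 mm) begins 47 mm behind the grasp point.
Start: joints at [-71.883, 24.895, 1.432, 90.138, -0.665, 64.973, -4.303], TCP at [0.254, 0.571, 0.227] pointing down, gripper open.
Joint ranges: [-149.89, 149.89], [-25.12, 119.58], [-72.63, 75.52], [4.76, 147.25], [-75.54, 255.54], [6.69, 114.76], [-157.13, 157.13]. Speed limits (degrees/s): [127.2, 127.2, 172.46, 172.46, 180, 180, 180].

INTERFACE

Orientations are given as [roll, pitch, yaw] about the fixed x, y, z axes, in that order (R = Rz(yaw) Ry(pitch) Rx(roll)).
In Python, from rig import sensors, grab_frame, sign_off, models, manip gives the robot as it stands.
- The arm moves only by the tool play_rows, never from a script. Its argument "motion" is a list that holds one entry, the list of rows, each a list of 5 numbers: the finger opening in m, from 0 to 0.0918, then the shift along the tool's x, y, z in m, then the turn about the tool's z in degrees. In form: [[[grip, dx, dy, dz, yaw], ...]]. A call has 1 to 12 rows; each row shifts and turns the commanded pose from where the row before left it, along the tool's axes as they then stand; what a row does not reach is not made up. A row lasts 1/12 s, in which the tool goes at most 41.7 mm and 7.16 degrees, less where a joint would pass 70% of its speed; a pose out of reach is approached as far as the arm can. A call is refused whole if a number of a shift passes 0.0417 or a number of a turn 7.16, either way. A call with a gripper value outside its range is refused whole. The fingers move at their own pace and stop on an object; "newtons" is the grip in N (left out, the last holds). Time passes only in rows, so rows that do not move let the fingers close. It gives the time, the measured TCP pose, the force, the opening and the grip force at its end, in the units of the state.
- sensors.get_obs(): the state, without advancing time (a new reading comes with each control period).
- grab_frame(name): name is "side" or "top"; returns a dict with "color" (420x560x3 uint8, blue, green, red), "mtx" (3x3 intrinsics, pixels), "rvec" (rotation vector, rad) and "tvec" (3), from world to camera coordinates, as OpenCV has them. Camera axes: x right, y down, z forward; pixel columns grow to the right and rows downward; lengths in m; the calibration is good to about 2 mm. A picture is of the moment at which its call begins. There is no depth.
- sign_off(): hands the job in; it is judged then, once.
Trained networks look in the newest picture that a camera, given by its name, has taken for a name from the list of things; names that differ only in an ending like _2 or _b are one class to them, and where a whole thing is asked for, a point or a joint stands for the part that bears it (a point fixed in the world has none). Each returns a list of dicts, best first, with "confidence" (0 to 1); they miss things now and then, are a little off and sometimes report something else, mostly with a low value. They report only what shows in the picture. A call takes as long as a camera call.
- models.silhouettes(name, camera): "pixels" (420x560 bool, what is visible of it) and "box" ([left, top, right, bottom] in pixels, round what is visible of it).
The state is a dict: "time": time; "joint_positions": joint angles; "dq": joint speeds; "tau": joint torques, N m; "tool_pos": TCP position; "tcp_rot": TCP orientation; "wrist_force": force on the tool from outside, world axes, zero at the start; "wrist_torque": the same for the moment, N m; "gripper_width": finger opening in m; "grasp_force": force on a finger pad.
Only numpy, scipy, OpenCV 4.12 (cv2) and the standard library are available. Lean on these libraries where they do the work, as an engineer would, in place of code of your own. Each camera call takes 0.05 s, during which the arm holds its last target. There are 200 camera calls.

TASK

Draw the part-used label roll (the one of the three that is smallest across) straight up off its upright post and carry it, still upright as it stood, to the flat scanner. Hold it level and still in the air, centred about 8 cm above the scanner's window, for at least two seconds so the code on its underside can be read, and finish while still holding it there: do not put it down or let go. Leave the two full rolls on their posts and do not knock over the vials or the bottle.

Things in the scene. Friction and masses are not known exactly. Their poses are not given: they have to be found in the camera images.
- part_roll: The part-used label roll: a white paper ring with a brown cardboard core, outer diameter 46 mm, hole diameter 25 mm, 50 mm tall, 40 to 85 g, rigid. It has the smallest diameter of three rolls, each standing loosely around one of the rack's three posts (which one varies). Origin: centre of its underside; z is the roll's axis, up; any yaw.
- full_roll_a: A full label roll, as the part-used one but with outer diameter 66 mm; on another post; stays there. Origin: centre of its underside, z up.
- full_roll_b: The second full label roll, 66 mm outer diameter, 50 mm tall; on the remaining post; stays there. Origin: centre of its underside, z up.
- rack: The fixed roll rack: a dark steel base plate 85 mm (x) by 310 mm (y) by 14 mm thick with three upright bare metal posts of 14 mm diameter at y = -110, 0 and +110 mm of its frame. The rolls stand on the plate (14 mm above the table); the posts end 76 mm above the table, 12 mm above the tops of the rolls. Origin: centre of the plate's underside on the table, z up. It may stand to the left or right of the scanner.
- scanner: The flat counter scanner, fixed: a black box 130 mm (x) by 120 mm (y), 50 mm high, with a glass window (100 x 90 mm with its metal rim) in the middle of its top face, looking up. Origin: centre of its underside on the table.
- scanner_window (a point): Centre of the scanner's window, on its top face, 50 mm above the table.
- vial_a: An amber capped vial, 30 mm diameter, 58 mm tall, standing on the table behind the rack (on its +x side, its axis about 90 mm from the row of posts, beside the middle post). Origin: centre of its underside, z up. Loose; leave it standing.
- vial_b: A second such vial, behind the rack on the other side of the middle post. Origin: centre of its underside, z up. Loose; leave it standing.
- stock_bottle: A white capped pill bottle, 54 mm diameter, 92 mm tall, standing on the table behind the scanner (about 130 mm from its middle, on its +x side). Origin: centre of its underside, z up. Loose; leave it standing.

How it is judged:
By the outcome, as a careful person would: the job done as asked, in the order asked, and still so for the second after the job is handed in, while the arm keeps its last pose, push and grip.
It also fails if it takes over 48 s, if anything falls off the work surface, if the arm or the gripper's body presses on something with over 40 N, if the wrist force passes 120 N, or if a joint passes its speed limit or range.

## Working session

There is one attempt and no reset: what is moved stays moved. The work goes in short steps, Python scripts to look and compute and a tool call to move; the robot and the scene stay as the last step left them, time stands still between calls to the robot, and variables do not carry over. Pictures are saved under pics/ and viewed, at most 10 in all, crops included, and the job is handed in when it is done.

Besides the shell and the picture viewer there is one more tool, called after "Emit:" as name(argument=value, ...) on one line, values as JSON. play_rows: Moves the arm, as the interface text tells. Its arguments: {"type":"object","properties":{"motion":{"type":"array"},"newtons":{"type":"number"}},"required":["motion"]}

```bash
mkdir -p pics; cat > h.py <<'E'
import numpy as np, cv2
from rig import sensors, grab_frame, models, manip
def proj(f,P): return cv2.projectPoints(np.float64(P).reshape(-1,1,3),f["rvec"],f["tvec"],f["mtx"],None)[0][:,0]
def ray(f,uv,z):
    R=cv2.Rodrigues(np.float64(f["rvec"]))[0]; c=-R.T@np.ravel(f["tvec"])
    d=R.T@np.linalg.inv(f["mtx"])@np.array([uv[0],uv[1],1.]); return c+d*(z-c[2])/d[2]
E
python3 - <<'E'
from h import *
for n in("top","side"):
    f=grab_frame(n); cv2.imwrite(f"pics/{n}0.png",f["color"])
    R=cv2.Rodrigues(np.float64(f["rvec"]))[0]; print(n,"cam",(-R.T@np.ravel(f["tvec"])).round(3))
    for o,z in(("part_roll",.064),("full_roll_a",.064),("rack",.014),("scanner",.05),("vial_a",.058),("stock_bottle",.092)):
        for s in models.silhouettes(o,n):
            b=s["box"]; m=np.argwhere(s["pixels"]).mean(0)[::-1]
            print(o,round(s["confidence"],2),np.round(b),ray(f,m,z).round(3))
o=sensors.get_obs();print(o["time"],o["tool_pos"],o["tcp_rot"],o["gripper_width"],manip.grip_point_offset)
E
```

```text
top cam [ 0.481 -0.007  0.734]
part_roll 0.63 [112. 214. 148. 242.] [0.573 0.264 0.064]
full_roll_a 0.77 [233. 230. 268. 272.] [0.543 0.054 0.064]
full_roll_a 0.61 [166. 220. 212. 259.] [0.56  0.16  0.064]
rack 0.57 [106. 204. 280. 277.] [0.557 0.168 0.014]
scanner 0.83 [325. 214. 398. 290.] [ 0.556 -0.142  0.05 ]
vial_a 0.85 [156. 178. 187. 198.] [0.649 0.204 0.058]
vial_a 0.61 [219. 183. 238. 206.] [0.645 0.099 0.058]
stock_bottle 0.67 [346. 160. 377. 195.] [ 0.678 -0.127  0.092]
side cam [0.52 0.7  0.54]
part_roll 0.91 [246. 304. 282. 354.] [0.573 0.298 0.064]
full_roll_a 0.75 [280. 223. 312. 261.] [0.543 0.09  0.064]
full_roll_a 0.74 [264. 258. 299. 304.] [0.559 0.194 0.064]
rack 0.97 [234. 225. 320. 372.] [0.562 0.238 0.014]
scanner 0.92 [269. 175. 328. 220.] [ 0.556 -0.098  0.05 ]
stock_bottle 0.84 [227. 164. 254. 206.] [ 0.675 -0.046  0.092]
0.7 [0.25420735 0.57103051 0.22677808] [1.79990709e+02 8.60455530e-04 1.55999211e+02] 0.09197295526840535 0.0188
```

View pics/top0.png

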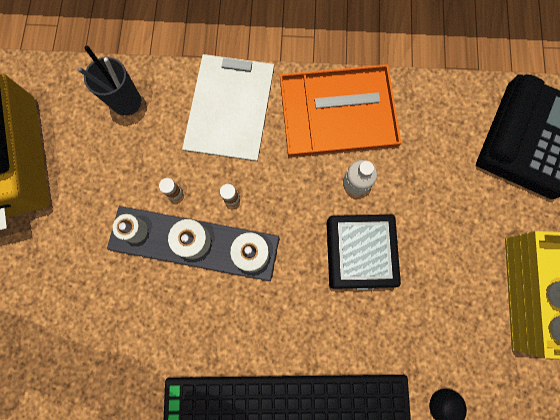

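View pics/side0.png

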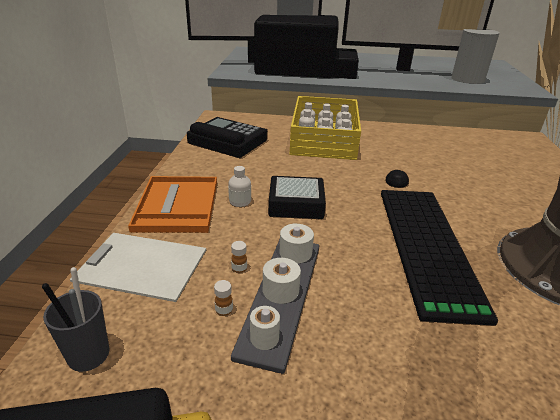

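Top view: the small roll is at about (126,227), the full rolls at (187,239) and (250,252), and the scanner at (363,251). The networks agree. The side view is consistent, with the small roll nearest that camera at (265,327). Next I'll fit the geometry.

```bash
cat > fit.py <<'E'
from h import *
from scipy.optimize import least_squares
a=np.linspace(0,2*np.pi,40)
def cyl(x,y,r,z0,z1): return np.vstack([np.c_[x+r*np.cos(a),y+r*np.sin(a),0*a+z] for z in(z0,z1)])
def box(f,P): p=proj(f,P); return np.r_[p.min(0),p.max(0)]
F={n:grab_frame(n) for n in("top","side")}
def fit(o,i,j,r,x0):
    D={"top":models.silhouettes(o,"top")[i]["box"],"side":models.silhouettes(o,"side")[j]["box"]}
    def res(p): 
        return np.r_[tuple((box(F[n],cyl(p[0],p[1],r,.014,.064))-D[n]) for n in F)]
    s=least_squares(res,x0,loss="soft_l1"); print(o,s.x.round(4),res(s.x).round(1)); return s.x
p=fit("part_roll",0,0,.023,[.565,.26])
A=fit("full_roll_a",0,0,.033,[.54,.05]); B=fit("full_roll_a",1,1,.033,[.555,.16])
print(np.linalg.norm(p-B),np.linalg.norm(B-A))
d=p-A; print("row dir deg",np.degrees(np.arctan2(d[1],d[0])))
for n,o in(("top","rack"),("top","scanner")):
    m=models.silhouettes(o,n)[0]["pixels"].astype(np.uint8)
    z=.05 if o=="scanner" else .014
    c=cv2.boxPoints(cv2.minAreaRect(cv2.findNonZero(m))); q=np.array([ray(F[n],u,z)[:2] for u in c]); print(o,q.round(3).tolist(),q.mean(0).round(4))
# bright window
f=F["top"]; g=cv2.cvtColor(f["color"],cv2.COLOR_BGR2GRAY)[205:300,320:405]
k,l,st,ce=cv2.connectedComponentsWithStats(cv2.morphologyEx((g>90).astype(np.uint8),cv2.MORPH_CLOSE,np.ones((5,5))))
for s,c in zip(st[1:],ce[1:]):
    if s[4]>500: print("win",s,c,ray(f,c+[320,205],.05).round(4))
E
python3 fit.py
```

```text
part_roll [0.5757 0.273 ] [-2.4 -0.9 -1.2  0.5  3.8 -3.4 -1.1 -1.3]
full_roll_a [0.5489 0.0591] [ -4.4  -4.8  -0.2  -1.1  12.4 -29.   12.5 -36. ]
full_roll_a [0.5515 0.1614] [  1.4   4.2   0.9   6.9 -16.1  31.1  -6.7  43.6]
0.11416600078636963 0.10233701001333521
row dir deg 82.83736359465917
rack [[0.539, 0.323], [0.626, 0.319], [0.582, 0.005], [0.497, 0.016]] [0.5609 0.1657]
scanner [[0.616, -0.076], [0.629, -0.203], [0.498, -0.208], [0.486, -0.085]] [ 0.5571 -0.1428]
win [   0    0   85   95 2825] [40.83575221 46.94123894] [ 0.5539 -0.1387  0.05  ]
win [  18   16   55   59 2981] [44.49580678 45.41026501] [ 0.5569 -0.145   0.05  ]
```

```bash
cat > fit2.py <<'E'
from h import *
from scipy.optimize import least_squares
exec(open("fit.py").read().split("def fit")[0].split("optimize import least_squares")[1])
D=[]
for n,s in(("top",1),("side",-1)):
    b=[models.silhouettes("part_roll",n)[0]["box"]]+sorted([s_["box"] for s_ in models.silhouettes("full_roll_a",n)[:2]],key=lambda q:s*q[0]*(1 if n=="top" else -1))
    D.append((n,b))
def pts(p): return [np.array(p[:2])-k*.11*np.array([np.cos(p[2]),np.sin(p[2])]) for k in(0,1,2)]
def res(p): return np.concatenate([box(F[n],cyl(*c,r,.014,.064))-bb for n,b in D for c,r,bb in zip(pts(p),(.023,.033,.033),b)])
s=least_squares(res,[.575,.27,1.446],loss="soft_l1"); print(s.x[:2].round(4),np.degrees(s.x[2]),res(s.x).reshape(-1,4).round(1))
out=[]
for n in F:
    im=F[n]["color"].copy(); im=cv2.resize(im,None,fx=3,fy=3)
    for c in pts(s.x):
        for q,col in((cyl(*c,.007,.076,.076),(0,0,255)),(cyl(*c,.033 if c is not None else 0,.014,.014),(0,255,0)),(cyl(*c,.023,.064,.064),(255,0,0))):
            cv2.polylines(im,[np.int32(proj(F[n],q)*3+1)],True,col,1)
    out.append(im[600:860,310:850] if n=="top" else im[650:1120,690:1000])
cv2.imwrite("pics/o1.png",out[0]);cv2.imwrite("pics/o2.png",out[1])
E
python3 fit2.py
```

```text
[0.5757 0.2729] 81.26937549431587 [[-3.4 -0.5  1.5  1.7]
 [ 2.7  0.8 -0.7  1.5]
 [-1.  -1.2 -0.4 -0.3]
 [ 0.1 -2.5 -1.6 -4.1]
 [-1.3  0.4  3.4  2.2]
 [-3.9 -2.6  1.8  0.5]]
```

View pics/o1.png

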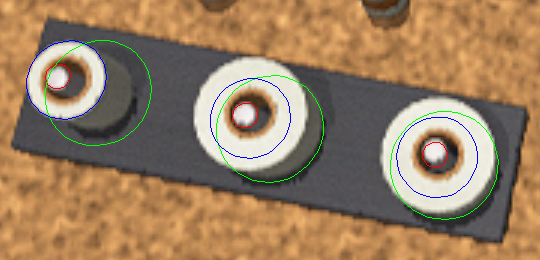

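View pics/o2.png

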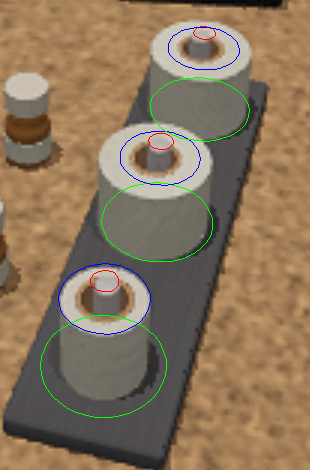

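Top overlay: the predicted post tips (red) sit on the real tips and the small roll's top ring matches, within about 2 mm. The side overlay agrees to about 4 mm. Target is (0.575, 0.273) with yaw 81.3.

Emit:
play_rows(motion=[[[0.0918,0,0,0,6.8],[0.0918,0,0,0,6.8],[0.0918,0,0,0,6.8],[0.0918,0,0,0,6.8],[0.0918,0,0,0,6.8],[0.0918,0,0,0,6.8],[0.0918,0,0,0,6.8],[0.0918,0,0,0,6.8],[0.0918,0,0,0,6.8],[0.0918,0,0,0,6.8],[0.0918,0,0,0,6.7],[0.0918,0,0,0,0]]])

```text
time: 2.5
tool_pos: [0.254, 0.5711, 0.2267]
tcp_rot: [180.0, 0.0, 81.0]
wrist_force: [0.3, -0.4, 0.3]
gripper_width: 0.0919
grasp_force: 0.0
```

Emit:
play_rows(motion=[[[0.08,-0.0205,0.03,0,0],[0.08,-0.0205,0.03,0,0],[0.08,-0.0205,0.03,0,0],[0.08,-0.0205,0.03,0,0],[0.08,-0.0205,0.03,0,0],[0.08,-0.0205,0.03,0,0],[0.08,-0.0205,0.03,0,0],[0.08,-0.0205,0.03,0,0],[0.08,-0.0205,0.03,0,0],[0.08,-0.0205,0.03,0,0],[0.08,-0.0205,0.03,0,0],[0.08,-0.0205,0.03,0,0]]])

```text
time: 3.5
tool_pos: [0.5739, 0.272, 0.2269]
tcp_rot: [180.0, -0.0, 81.6]
wrist_force: [-0.4, 0.9, 1.1]
gripper_width: 0.0802
grasp_force: 0.0
```

Emit:
play_rows(motion=[[[0.08,0,0,0.03,0],[0.08,0,0,0.03,0],[0.08,0,0,0.03,0],[0.08,0,0,0.025,0],[0.08,0,0,0,0],[0.08,0,0,0,0]]])

```text
time: 4.0
tool_pos: [0.5722, 0.273, 0.1111]
tcp_rot: [-179.9, 0.1, 81.5]
wrist_force: [0.3, 0.8, 0.2]
gripper_width: 0.08
grasp_force: 0.0
```

```bash
python3 - <<'E'
from h import *
print(sensors.get_obs()["tool_pos"])
a=np.linspace(0,6.3,40);o=[]
for n,(x,y) in(("top",(80,150)),("side",(200,200))):
    f=grab_frame(n); im=cv2.resize(f["color"],None,fx=3,fy=3)
    t=sensors.get_obs()["tool_pos"]
    cv2.circle(im,tuple(int(v) for v in proj(f,[t])[0]*3+1),4,(0,0,255),-1)
    o.append(im[3*y:3*y+500,3*x:3*x+390])
cv2.imwrite("pics/c1.png",np.hstack(o))
E
```

```text
[0.57215449 0.27303572 0.11107566]
```

View pics/c1.png

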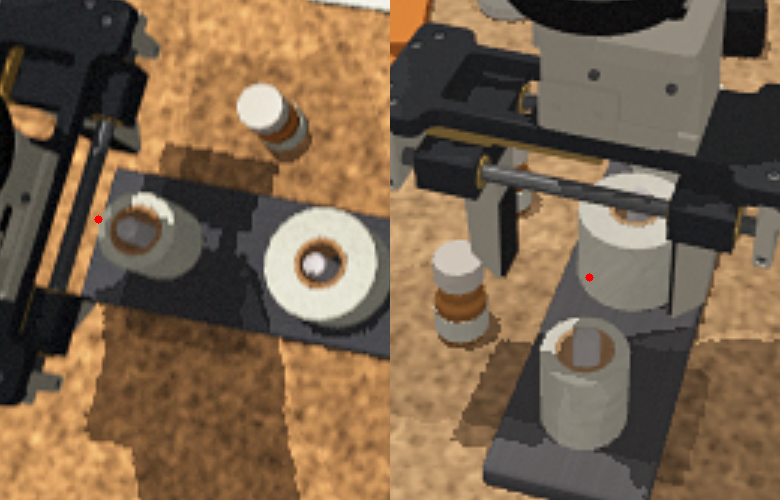

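Both views show the fingers straddling the small roll's line, and their gap is centred on it in the side view. The measured x is 3 mm short of the post, so I'll correct that and descend.

Emit:
play_rows(motion=[[[0.08,0,0.003,0.01,0],[0.08,0,0,0.015,0],[0.08,0,0,0.015,0],[0.08,0,0,0.015,0],[0.08,0,0,0.015,0],[0.08,0,0,0.01,0],[0.08,0,0,0.006,0],[0.08,0,0,0,0],[0.08,0,0,0,0]]])

```text
time: 4.85
tool_pos: [0.5763, 0.273, 0.0262]
tcp_rot: [180.0, -0.0, 81.3]
wrist_force: [0.3, -0.2, -0.1]
gripper_width: 0.08
grasp_force: 0.0
```

Emit:
play_rows(motion=[[[0.06,0,0,0,0],[0.055,0,0,0,0],[0.05,0,0,0,0],[0.046,0,0,0,0],[0.04,0,0,0,0],[0.04,0,0,0,0],[0.04,0,0,0,0],[0.04,0,0,0,0],[0.04,0,0,0,0],[0.04,0,0,0,0],[0.04,0,0,0,0],[0.04,0,0,0,0]]], newtons=20)

```text
time: 5.85
tool_pos: [0.5759, 0.273, 0.0259]
tcp_rot: [180.0, -0.0, 81.3]
wrist_force: [-1.6, -1.1, 4.1]
gripper_width: 0.0459
grasp_force: 20.0
```

Emit:
play_rows(motion=[[[0.04,0,0,-0.003,0],[0.04,0,0,-0.006,0],[0.04,0,0,-0.01,0],[0.04,0,0,-0.012,0],[0.04,0,0,-0.013,0],[0.04,0,0,-0.013,0],[0.04,0,0,-0.013,0],[0.04,0,0,-0.013,0],[0.04,0,0,-0.013,0],[0.04,0,0,-0.012,0],[0.04,0,0,-0.006,0],[0.04,0,0,-0.002,0]]])

```text
time: 6.85
tool_pos: [0.5765, 0.2732, 0.1435]
tcp_rot: [179.9, -0.1, 81.3]
wrist_force: [0.2, -0.0, -1.8]
gripper_width: 0.046
grasp_force: 20.0
```

```bash
python3 - <<'E'
from h import *
o=sensors.get_obs();print(o["tool_pos"],o["tcp_rot"],o["gripper_width"],o["grasp_force"],o["wrist_force"],o["wrist_torque"])
im=[]
for n,(x,y) in(("top",(60,150)),("side",(180,180))):
    f=grab_frame(n); i=cv2.resize(f["color"],None,fx=3,fy=3)
    im.append(i[3*y:3*y+560,3*x:3*x+390])
cv2.imwrite("pics/c2.png",np.hstack(im))
E
```

```text
[0.57650038 0.27324197 0.14354516] [ 1.79896498e+02 -9.22913656e-02  8.13022571e+01] 0.04598080105107437 19.999867547303438 [ 0.2180462  -0.03449524 -1.75884003] [-0.10981648  0.10200417 -0.06659013]
```

View pics/c2.png

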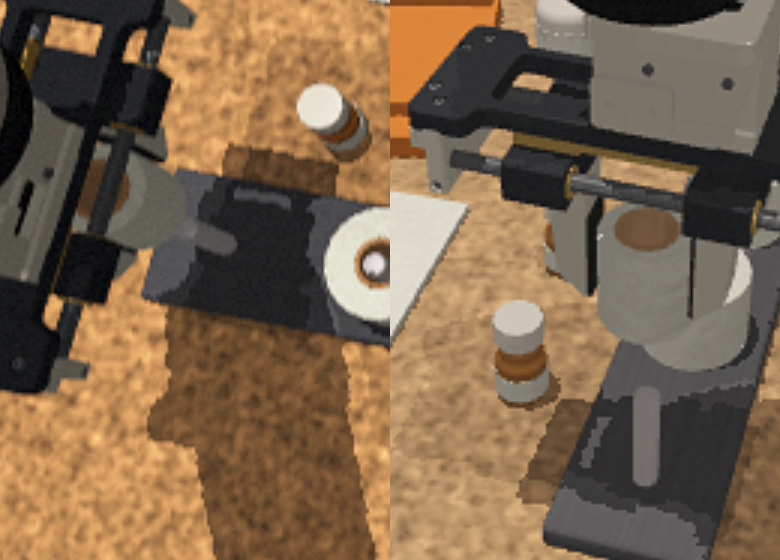

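The roll hangs upright in the gripper, clear of the bare post (side crop, post at (647,435)). Next I'll carry it to the scanner.

Emit:
play_rows(motion=[[[0.04,-0.005,0.0005,0,0],[0.04,-0.01,0.001,0,0],[0.04,-0.015,0.0016,0,0],[0.04,-0.018,0.0019,0,0],[0.04,-0.018,0.0019,0,0],[0.04,-0.018,0.0019,0,0],[0.04,-0.018,0.0019,0,0],[0.04,-0.018,0.0019,0,0],[0.04,-0.018,0.0019,0,0],[0.04,-0.018,0.0019,0,0],[0.04,-0.018,0.0019,0,0],[0.04,-0.018,0.0019,0,0]]])

```text
time: 7.95
tool_pos: [0.5659, 0.0771, 0.1414]
tcp_rot: [-180.0, 0.0, 81.2]
wrist_force: [0.3, 0.3, -1.1]
gripper_width: 0.0463
grasp_force: 20.0
```

Emit:
play_rows(motion=[[[0.04,-0.018,0.0019,0,0],[0.04,-0.018,0.0019,0,0],[0.04,-0.018,0.0019,0,0],[0.04,-0.018,0.0019,0,0],[0.04,-0.018,0.0019,0,0],[0.04,-0.018,0.0019,0,0],[0.04,-0.018,0.0019,0,0],[0.04,-0.018,0.0019,0,0],[0.04,-0.018,0.0019,0,0],[0.04,-0.015,0.0016,0,0],[0.04,-0.011,0.0012,0,0],[0.04,-0.005,0.0005,0,0]]])

```text
time: 8.95
tool_pos: [0.5565, -0.117, 0.1416]
tcp_rot: [-180.0, 0.1, 81.1]
wrist_force: [-0.1, -0.5, -0.9]
gripper_width: 0.0462
grasp_force: 20.0
```

Emit:
play_rows(motion=[[[0.04,-0.003,0.001,0,0],[0.04,-0.001,0,0,0],[0.04,0,0,0,0],[0.04,0,0,0,0],[0.04,0,0,0,0],[0.04,0,0,0,0]]])

```text
time: 9.45
tool_pos: [0.5582, -0.1171, 0.1417]
tcp_rot: [-180.0, -0.0, 81.4]
wrist_force: [-0.8, -0.3, -1.2]
gripper_width: 0.0461
grasp_force: 20.0
```

```bash
python3 - <<'E'
from h import *
o=sensors.get_obs();t=o["tool_pos"];print(t,o["tcp_rot"],o["gripper_width"],o["grasp_force"],o["wrist_force"])
a=np.linspace(0,6.3,40)
im=[]
for n,(x,y) in(("top",(290,150)),("side",(210,80))):
    f=grab_frame(n); i=cv2.resize(f["color"],None,fx=3,fy=3)
    for z in(t[2]-.012,t[2]+.038):
        q=np.c_[t[0]+.023*np.cos(a),t[1]+.023*np.sin(a),0*a+z]; b=proj(f,q); cv2.polylines(i,[np.int32(b*3+1)],True,(0,0,255),1)
    print(n,b.min(0),b.max(0),[(s["confidence"],s["box"]) for s in models.silhouettes("part_roll",n)])
    im.append(i[3*y:3*y+480,3*x:3*x+390])
cv2.imwrite("pics/c3.png",np.hstack(im))
E
```

```text
[ 0.55820566 -0.11714135  0.14167885] [-1.79996643e+02 -1.42513991e-02  8.13642275e+01] 0.04612442369876221 19.999978062696755 [-0.76458673 -0.32927123 -1.2296043 ]
top [347.20287831 223.37290124] [379.57855263 255.49836027] []
side [288.3604317  135.88960242] [309.93439764 144.75463667] [(0.71, [286.3, 135.6, 308.0, 169.4])]
```

View pics/c3.png

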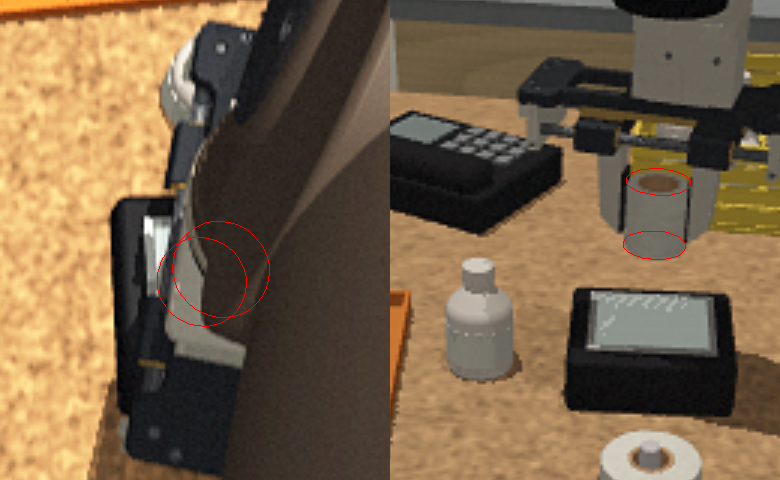

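Side crop: the roll is upright, and its outline matches the prediction from the TCP to about 2 px. The bottle is standing. It is 27 mm short of the window in y, so I'll close that gap and then hold.

Emit:
play_rows(motion=[[[0.04,-0.005,0.0006,0,0],[0.04,-0.008,0.0009,0,0],[0.04,-0.008,0.0009,0,0],[0.04,-0.005,0.0006,0,0],[0.04,-0.001,0,0,0],[0.04,0,0,0,0],[0.04,0,0,0,0],[0.04,0,0,0,0],[0.04,0,0,0,0],[0.04,0,0,0,0],[0.04,0,0,0,0],[0.04,0,0,0,0]]])

```text
time: 10.65
tool_pos: [0.557, -0.1448, 0.1417]
tcp_rot: [-180.0, -0.0, 81.3]
wrist_force: [-0.2, 0.9, -0.6]
gripper_width: 0.046
grasp_force: 20.0
```

Emit:
play_rows(motion=[[[0.04,0,0,0,0],[0.04,0,0,0,0],[0.04,0,0,0,0],[0.04,0,0,0,0],[0.04,0,0,0,0],[0.04,0,0,0,0],[0.04,0,0,0,0],[0.04,0,0,0,0],[0.04,0,0,0,0],[0.04,0,0,0,0],[0.04,0,0,0,0],[0.04,0,0,0,0]]])

```text
time: 11.65
tool_pos: [0.557, -0.1451, 0.1417]
tcp_rot: [180.0, 0.0, 81.3]
wrist_force: [0.4, 0.5, -1.1]
gripper_width: 0.046
grasp_force: 20.0
```

```bash
python3 - <<'E'
from h import *
o=sensors.get_obs();t=o["tool_pos"];print(o["time"],t,o["tcp_rot"],o["gripper_width"],o["grasp_force"])
f=grab_frame("side");a=np.linspace(0,6.3,40)
b=np.vstack([proj(f,np.c_[t[0]+.023*np.cos(a),t[1]+.023*np.sin(a),0*a+z]) for z in(t[2]-.012,t[2]+.038)])
print(b.min(0),b.max(0),[s["box"] for s in models.silhouettes("part_roll","side")])
# window check from the side view
i=cv2.resize(f["color"],None,fx=3,fy=3)
cv2.circle(i,tuple(int(v) for v in proj(f,[[.557,-.144,.05]])[0]*3+1),4,(0,0,255),-1)
cv2.imwrite("pics/c4.png",i[240:1000,400:1190])
cv2.imwrite("pics/c4.png",cv2.resize(i[240:1000,400:1190],None,fx=.75,fy=.75))
E
```

```text
11.65 [ 0.55697185 -0.14506997  0.14172363] [1.79999334e+02 9.91618118e-04 8.12999374e+01] 0.046029070742108776 19.99992771539837
[289.12739096 130.95894505] [311.13966818 160.40403469] [[286.4, 132.2, 310.3, 161.7]]
```

View pics/c4.png

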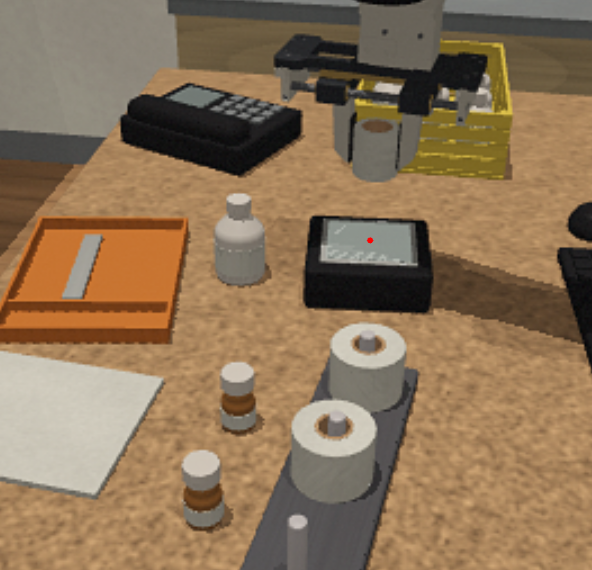

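The roll is held upright over the window (red dot at (370,240), at the window's middle). The vials and bottle are standing, and both full rolls are still on their posts. I'll hold a bit more than two further seconds before handing in.

Emit:
play_rows(motion=[[[0.04,0,0,0,0],[0.04,0,0,0,0],[0.04,0,0,0,0],[0.04,0,0,0,0],[0.04,0,0,0,0],[0.04,0,0,0,0],[0.04,0,0,0,0],[0.04,0,0,0,0],[0.04,0,0,0,0],[0.04,0,0,0,0],[0.04,0,0,0,0],[0.04,0,0,0,0]]])

```text
time: 12.75
tool_pos: [0.557, -0.1451, 0.1417]
tcp_rot: [-180.0, -0.0, 81.3]
wrist_force: [1.0, -0.4, -1.4]
gripper_width: 0.0458
grasp_force: 20.0
```

Emit:
play_rows(motion=[[[0.04,0,0,0,0],[0.04,0,0,0,0],[0.04,0,0,0,0],[0.04,0,0,0,0],[0.04,0,0,0,0],[0.04,0,0,0,0],[0.04,0,0,0,0],[0.04,0,0,0,0],[0.04,0,0,0,0],[0.04,0,0,0,0],[0.04,0,0,0,0],[0.04,0,0,0,0]]])

```text
time: 13.75
tool_pos: [0.557, -0.145, 0.1417]
tcp_rot: [180.0, -0.0, 81.3]
wrist_force: [0.5, 1.0, -1.4]
gripper_width: 0.0461
grasp_force: 20.0
```

```bash
python3 -c "
from rig import sign_off
print(sign_off())"
```

```text
the job is handed in; nothing more can be done
None
```

The part-used roll is off its post and was held upright and still for about 3 s, about 8 cm above the scanner's window, and the job was handed in with it still gripped; the full rolls, vials and bottle were standing in place in the last picture.

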